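# Find the empty slide compartment and push its flap open

### The job

Three of the collector's four compartments are full of glass slides, so their flaps sit solid; the flap over the empty one rocks when pressed. Press gently with the fingertips on the yellow halves of the flaps, one after another, until you find the flap that rocks, then push its yellow half down until it stands at least 45 degrees open and leave it open. Do not lift or shift the loupe, the marker or the slide box.

Things in the scene. Friction and masses are not known exactly. Their poses are not given: they have to be found in the camera images.
- deck (a point): Top of the slide collector, a fixed blue-grey case 250 mm deep (x), 370 wide (y), 95 high with a charcoal top. Point at the top surface (95 mm above the bench), in the middle of the row of four flaps, on their pivot line; x points away from the robot across the case (top reaches 80 mm to -x, 170 to +x), y along the row. An empty compartment is 87 by 69 mm, 75 mm deep. Flaps have 82 mm pitch.
- flap1 (a joint): Tilt of the leftmost (+y side, seen from the robot) of four identical grey flaps, 84 (x) by 66 by 5 mm, pivoted across the middle (along y). Rad: 0 level, flush with the charcoal top; grows as the yellow half goes down; stops at 1.2 and -0.1. Over a full compartment it gives 0.02 to 0.06 (sprung); over the empty one it tilts freely against slight friction (2 to 4 N at the yellow half) and stays where left.
- flap1_push (a point): Centre of the yellow band (26 by 60 mm) on the upper face of the leftmost (+y side, seen from the robot) flap, 28 mm to the robot's side (-x) of its pivot; moves with the flap; x points to the pivot, z out of the face. Closed fingertips pressed straight down 25 to 35 mm here open a free flap 45 to 60 degrees; a blocked one stops them within 3 mm. Over 40 N damages a flap.
- flap2 (a joint): Tilt of the second from the left of four identical grey flaps, 84 (x) by 66 by 5 mm, pivoted across the middle (along y). Rad: 0 level, flush with the charcoal top; grows as the yellow half goes down; stops at 1.2 and -0.1. Over a full compartment it gives 0.02 to 0.06 (sprung); over the empty one it tilts freely against slight friction (2 to 4 N at the yellow half) and stays where left.
- flap2_push (a point): Centre of the yellow band (26 by 60 mm) on the upper face of the second from the left flap, 28 mm to the robot's side (-x) of its pivot; moves with the flap; x points to the pivot, z out of the face. Closed fingertips pressed straight down 25 to 35 mm here open a free flap 45 to 60 degrees; a blocked one stops them within 3 mm. Over 40 N damages a flap.
- flap3 (a joint): Tilt of the third from the left of four identical grey flaps, 84 (x) by 66 by 5 mm, pivoted across the middle (along y). Rad: 0 level, flush with the charcoal top; grows as the yellow half goes down; stops at 1.2 and -0.1. Over a full compartment it gives 0.02 to 0.06 (sprung); over the empty one it tilts freely against slight friction (2 to 4 N at the yellow half) and stays where left.
- flap3_push (a point): Centre of the yellow band (26 by 60 mm) on the upper face of the third from the left flap, 28 mm to the robot's side (-x) of its pivot; moves with the flap; x points to the pivot, z out of the face. Closed fingertips pressed straight down 25 to 35 mm here open a free flap 45 to 60 degrees; a blocked one stops them within 3 mm. Over 40 N damages a flap.
- flap4 (a joint): Tilt of the rightmost (-y side) of four identical grey flaps, 84 (x) by 66 by 5 mm, pivoted across the middle (along y). Rad: 0 level, flush with the charcoal top; grows as the yellow half goes down; stops at 1.2 and -0.1. Over a full compartment it gives 0.02 to 0.06 (sprung); over the empty one it tilts freely against slight friction (2 to 4 N at the yellow half) and stays where left.
- flap4_push (a point): Centre of the yellow band (26 by 60 mm) on the upper face of the rightmost (-y side) flap, 28 mm to the robot's side (-x) of its pivot; moves with the flap; x points to the pivot, z out of the face. Closed fingertips pressed straight down 25 to 35 mm here open a free flap 45 to 60 degrees; a blocked one stops them within 3 mm. Over 40 N damages a flap.
- loupe: Black loupe with silver rings, 38 mm diameter, 42 mm high, standing loose on the charcoal top behind the flaps (+x side); origin at the centre of its foot. Not to be moved.
- marker: Magenta marker, 130 by 12 by 15 mm, lying loose on the bench to the right (-y) of the case; origin at the middle of its underside, x along it. Not to be moved.
- slidebox: White slide box with a yellow lid, 89 by 64 by 40 mm, standing loose on the bench to the left (+y) of the case; origin at the middle of its underside. Not to be moved.

How it is judged:
By the outcome, as a careful person would: the job done as asked, in the order asked, and still so for the second after the job is handed in, with the robot touching nothing.
It also fails if it takes over 48 s, if anything falls off the work surface, if the arm or the gripper's body presses on something with over 40 N, if the wrist force passes 120 N, or if a joint passes its speed limit or range.

### The arm

A 7-joint arm with a two-finger parallel gripper is mounted at the origin on the work surface. World frame = base frame: x ahead of the robot, y to its left, z up, the work surface at z = 0. Lengths are in m, angles in rad, forces in N, time in s.
With the tool pointing down it reaches from about 0.4 to 0.875 m from the base axis. Payload 19.3 kg.
Tool frame: the origin (TCP) lies at the very end of the fingers, on their centre line; the grasp point (between the pads) lies 19 mm behind it; z points along the fingers, y is the line along which they close (so a half turn about z gives the same grasp; the last joint's range is limited). The gripper opens to 85 mm and grips with 20 to 120 N. Pads are 22 mm wide; open, the fingers measure 114 mm over their backs; the gripper's body (76 mm by 85 mm) begins 54 mm behind the grasp point. The pads swing forward as they close: fully open they stand 13 mm farther back than shut.
Start: joints at [-1.393, 0.521, -0.036, 1.599, 0.021, 1.021, -0.113], TCP at [0.153, 0.606, 0.231] pointing down, gripper open.
Joint ranges: [-2.91, 2.91], [-0.3, 2.13], [-1.5, 1.42], [0.17, 2.43], [-1.26, 4.41], [0.16, 1.93], [-2.52, 2.52]. Speed limits (rad/s): [1.89, 1.89, 2.39, 2.39, 3.01, 3.01, 3.01].

### API

Orientations are given as [roll, pitch, yaw] about the fixed x, y, z axes, in that order (R = Rz(yaw) Ry(pitch) Rx(roll)).
In Python, from workcell import monitor, optics, job_done gives the robot as it stands.
- The arm moves only by the shell command python3 -m handwheel 'ROWS' [FORCE]. ROWS is JSON, a list of rows, each an object of numbers: "dx", "dy", "dz": the shift along the tool's x, y, z in cm; "wx", "wy", "wz": the turn, a rotation vector about the tool's x, y, z in rad; "claw": the opening in per cent of the stroke, from 0 (shut) to 100 (fully open). A call has 1 to 8 rows; each row shifts and turns the commanded pose from where the row before left it, along the tool's axes as they then stand; what a row does not reach is not made up. A row lasts 1/8 s, in which the tool goes at most 62.5 mm and 10.7 degrees, less where a joint would pass 70% of its speed; a pose out of reach is approached as far as the arm can. A call with a gripper value outside its range is refused whole. The fingers move at their own pace and stop on an object; FORCE is the grip in N (left out, the last holds). Time passes only in rows, so rows that do not move let the fingers close. It gives the time, the measured TCP pose, the force, the opening and the grip force at its end, in the units of the state.
- monitor.observe(): the state, without advancing time (a new reading comes with each control period).
- optics.grab_frame(name): name is "side" or "top" or "wrist"; returns a dict with "frame" (420x560x3 uint8, blue, green, red), "fovy" (degrees; the focal length in pixels is half the picture's height over the tangent of half this angle, whatever the lens; pixels are square), "cx", "cy" (the principal point, pixels), "R" (3x3) and "t" (3): a world point X has camera coordinates R X + t. Camera axes: x right, y down, z forward; pixel columns grow to the right and rows downward; lengths in m; the calibration is good to about 2 mm. A picture is of the moment at which its call begins. There is no depth.
- job_done(): hands the job in; it is judged then, once.
Trained networks look in the newest picture that a camera, given by its name, has taken for a name from the list of things; names that differ only in an ending like _2 or _b are one class to them, and where a whole thing is asked for, a point or a joint stands for the part that bears it (a point fixed in the world has none). Each returns a list of dicts, best first, with "p" (0 to 1); they miss things now and then, are a little off and sometimes report something else, mostly with a low value. They report only what shows in the picture. A call takes as long as a camera call.
- optics.masks_of(name, camera): "region" (420x560 bool, what is visible of it) and "rect" ([left, top, width, height] in pixels, round what is visible of it).
The state is a dict: "clock": time; "qpos": joint angles; "qd": joint speeds; "joint_efforts": joint torques, N m; "position": TCP position; "tool_rot": TCP orientation; "force": force on the tool from outside, world axes, zero at the start; "moment": the same for the moment, N m; "grip_width": finger opening in m; "finger_force": force on a finger pad.
Only numpy, scipy, OpenCV 4.12 (cv2) and the standard library are available. Lean on these libraries where they do the work, as an engineer would, in place of code of your own. Each camera call takes 0.05 s, during which the arm holds its last target. There are 200 camera calls.

## Working session

There is one attempt and no reset: what is moved stays moved. The work goes in short steps, Python scripts to look and compute and a shell command to move; the robot and the scene stay as the last step left them, time stands still between calls to the robot, and variables do not carry over. Pictures are saved under pics/ and viewed, at most 10 in all, crops included, and the job is handed in when it is done.

```bash
mkdir -p pics
cat > h.py <<'E'
import numpy as np, cv2
from workcell import monitor, optics, job_done
def ray(f,u,v):
    F=210/np.tan(np.radians(f["fovy"])/2)
    d=np.array([(u-f["cx"])/F,(v-f["cy"])/F,1]); R=np.array(f["R"]); t=np.array(f["t"])
    return -R.T@t, R.T@d
def onz(f,u,v,z):
    c,d=ray(f,u,v); return c+d*(z-c[2])/d[2]
E
python3 - <<'E'
from h import *
s=monitor.observe(); print({k:np.round(s[k],3) for k in ("clock","position","tool_rot","force","grip_width")})
ims=[]
for n in("top","side"):
    f=optics.grab_frame(n); cv2.imwrite(f"pics/{n}0.png",f["frame"])
    for k in (["flap%d_push"%i for i in(1,2,3,4)] if n=="top" else [])+["loupe","marker","slidebox"]:
        for m in optics.masks_of(k,n)[:4]:
            v,u=np.nonzero(m["region"]); 
            z=.095 if k[0] in"fl" else 0.02
            print(n,k,round(m["p"],2),m["rect"],np.round(onz(f,u.mean(),v.mean(),z),3))
E
```

```text
{'clock': np.float64(0.0), 'position': array([0.153, 0.606, 0.231]), 'tool_rot': array([-3.14 ,  0.   ,  2.894]), 'force': array([-0.97 , -0.273,  0.423]), 'grip_width': np.float64(0.086)}
top flap1_push 0.97 [221.2, 231.0, 35.3, 39.5] [0.534 0.137 0.095]
top flap1_push 0.67 [335.2, 245.7, 28.8, 39.2] [ 0.51  -0.108  0.095]
top flap2_push 0.82 [259.7, 229.3, 33.7, 43.3] [0.527 0.055 0.095]
top flap2_push 0.16 [210.5, 173.2, 173.8, 127.6] [0.578 0.01  0.095]
top flap3_push 0.73 [295.6, 236.3, 35.7, 40.0] [ 0.519 -0.027  0.095]
top flap4_push 0.66 [334.5, 240.6, 31.4, 41.5] [ 0.512 -0.108  0.095]
top loupe 0.56 [326.9, 194.3, 20.6, 17.0] [ 0.638 -0.079  0.095]
top marker 0.67 [405.6, 217.5, 8.2, 53.5] [ 0.562 -0.256  0.02 ]
top slidebox 0.96 [167.0, 196.0, 35.6, 36.5] [0.621 0.28  0.02 ]
top slidebox 0.56 [295.2, 234.0, 34.0, 42.2] [ 0.523 -0.032  0.02 ]
side loupe 0.93 [305.3, 214.1, 14.5, 29.7] [ 0.638 -0.056  0.095]
side marker 0.67 [250.1, 334.8, 63.5, 10.7] [ 0.56  -0.269  0.02 ]
side slidebox 0.67 [272.1, 148.6, 31.8, 10.7] [0.621 0.309 0.02 ]
side slidebox 0.59 [236.0, 165.0, 38.8, 21.0] [0.535 0.224 0.02 ]
```

View pics/top0.png

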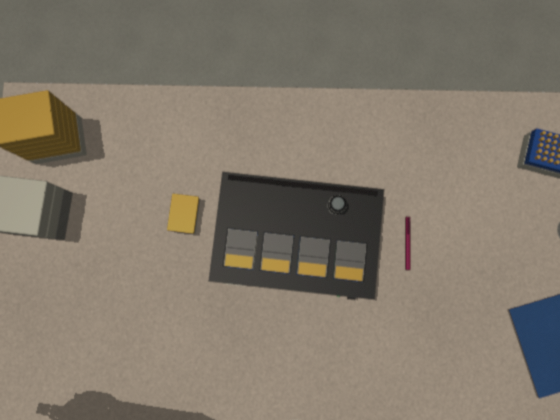

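View pics/side0.png

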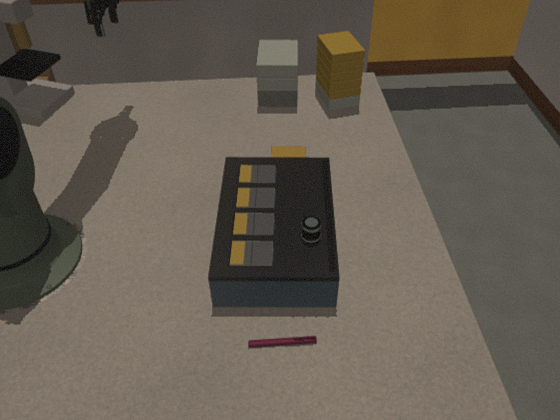

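The top view shows the collector with yellow bands near (238,263), (275,267), (312,270) and (349,274). The loupe is at (338,204), the marker at (408,243) and the slide box at (183,213). The side view shows the same layout, so the network's flap positions are plausible. The case is yawed by about -0.09 rad.

```bash
python3 - <<'E'
from h import *
f=optics.grab_frame("top"); hsv=cv2.cvtColor(f["frame"],cv2.COLOR_BGR2HSV)
m=cv2.inRange(hsv,(15,120,90),(35,255,255))
n,l,st,c=cv2.connectedComponentsWithStats(m)
for i in range(1,n):
    if st[i,4]>60 and 215<c[i,0]<380 and 240<c[i,1]<300: print(st[i],c[i].round(1),onz(f,*c[i],.095).round(4))
E
python3 -m handwheel '[{"dx":-4.4,"dy":-3.6,"wz":-0.02,"claw":0},{"dx":-4.4,"dy":-3.6,"wz":-0.02},{"dx":-4.4,"dy":-3.6,"wz":-0.02},{"dx":-4.4,"dy":-3.6,"wz":-0.02},{"dx":-4.4,"dy":-3.6,"wz":-0.02},{"dx":-4.4,"dy":-3.6,"wz":-0.02},{"dx":-4.4,"dy":-3.6,"wz":-0.03},{"dx":-4.4,"dy":-3.6}]'
python3 - <<'E'
from h import *
s=monitor.observe(); print({k:np.round(s[k],3) for k in ("clock","position","tool_rot","force","grip_width")})
E
```

```text
[225 254  28  14 303] [238.3 260.8] [0.5071 0.1391 0.095 ]
[262 258  27  15 313] [275.  264.9] [0.4996 0.0574 0.095 ]
[298 262  28  15 315] [311.8 268.9] [ 0.4922 -0.0244  0.095 ]
[335 266  28  15 320] [348.6 273.1] [ 0.4845 -0.1062  0.095 ]
{'clock': np.float64(0.65), 'position': array([0.153, 0.606, 0.231]), 'tool_rot': array([-3.142, -0.   ,  2.894]), 'force': array([ 0.358, -0.161, -1.185]), 'grip_width': np.float64(0.085)}schema error: expected keys dx, dy, dz, wx, wy, wz, claw
```

Every row needs all the keys.

```bash
python3 -m handwheel '[{"dx":-4.4,"dy":-3.6,"dz":0,"wx":0,"wy":0,"wz":-0.02,"claw":0},{"dx":-4.4,"dy":-3.6,"dz":0,"wx":0,"wy":0,"wz":-0.02,"claw":0},{"dx":-4.4,"dy":-3.6,"dz":0,"wx":0,"wy":0,"wz":-0.02,"claw":0},{"dx":-4.4,"dy":-3.6,"dz":0,"wx":0,"wy":0,"wz":-0.02,"claw":0},{"dx":-4.4,"dy":-3.6,"dz":0,"wx":0,"wy":0,"wz":-0.02,"claw":0},{"dx":-4.4,"dy":-3.6,"dz":0,"wx":0,"wy":0,"wz":-0.02,"claw":0},{"dx":-4.4,"dy":-3.6,"dz":0,"wx":0,"wy":0,"wz":-0.03,"claw":0},{"dx":-4.4,"dy":-3.6,"dz":0,"wx":0,"wy":0,"wz":0,"claw":0}]'
cat > g.py <<'E'
from h import *
T=np.array([[.5071,.1391],[.4996,.0574],[.4922,-.0244],[.4845,-.1062]])
s=monitor.observe(); print({k:np.round(s[k],4).tolist() for k in ("clock","position","tool_rot","force","grip_width")})
from scipy.spatial.transform import Rotation as Ro
R=Ro.from_euler("xyz",s["tool_rot"]).as_matrix(); p=np.array(s["position"])
for i in range(4): print(i+1,(R.T@(np.r_[T[i],.095]-p)*100).round(2))
E
python3 g.py
```

```text
clock: 1.65
position: [0.45, 0.2595, 0.2316]
tool_rot: [3.141, 0.0, 3.044]
force: [1.2, 1.2, 0.3]
grip_width: 0.0001
finger_force: 0.0
{'clock': 1.65, 'position': [0.45, 0.2595, 0.2316], 'tool_rot': [3.1412, 0.0004, 3.0443], 'force': [1.2442, 1.1742, 0.25], 'grip_width': 0.0001}
1 [ -6.84 -11.43  13.66]
2 [ -6.89 -19.63  13.65]
3 [ -6.95 -27.85  13.65]
4 [ -6.98 -36.06  13.64]
```

```bash
python3 -m handwheel '[{"dx":-3.0,"dy":-5.0,"dz":1,"wx":0,"wy":0,"wz":0,"claw":0},{"dx":-3.0,"dy":-5.0,"dz":1,"wx":0,"wy":0,"wz":0,"claw":0},{"dx":-0.8,"dy":-1.4,"dz":4,"wx":0,"wy":0,"wz":0,"claw":0},{"dx":0,"dy":0,"dz":4,"wx":0,"wy":0,"wz":0,"claw":0},{"dx":0,"dy":0,"dz":1,"wx":0,"wy":0,"wz":0,"claw":0},{"dx":0,"dy":0,"dz":0,"wx":0,"wy":0,"wz":0,"claw":0}]'
python3 g.py; python3 -c "
from h import *
a=[optics.grab_frame(n)['frame'] for n in ('wrist','side')]
a[1]=cv2.resize(a[1][120:330,180:390],(420,420),interpolation=2)
cv2.imwrite('pics/a.png',cv2.resize(np.hstack(a),(800,343)))"
```

```text
clock: 2.4
position: [0.5055, 0.1411, 0.1217]
tool_rot: [-3.141, -0.0, 3.044]
force: [0.1, -0.4, 1.0]
grip_width: 0.0003
finger_force: 0.0
{'clock': 2.4, 'position': [0.5055, 0.1411, 0.1217], 'tool_rot': [-3.1415, -0.0003, 3.0442], 'force': [0.0994, -0.4459, 0.9695], 'grip_width': 0.0003}
1 [-0.18 -0.19  2.67]
2 [-0.23 -8.39  2.67]
3 [ -0.29 -16.6    2.67]
4 [ -0.31 -24.82   2.67]
```

View pics/a.png

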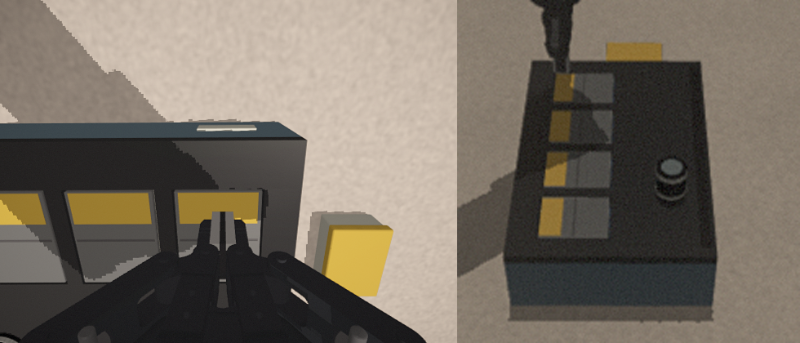

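The wrist view has the fingertips at about (222,215) over flap 1's yellow band. The side view agrees, with the tips over the topmost band near (562,68). Next, a gentle descent.

```bash
python3 -m handwheel '[{"dx":-0.2,"dy":-0.2,"dz":1.2,"wx":0,"wy":0,"wz":0,"claw":0},{"dx":0,"dy":0,"dz":0.8,"wx":0,"wy":0,"wz":0,"claw":0},{"dx":0,"dy":0,"dz":0.3,"wx":0,"wy":0,"wz":0,"claw":0},{"dx":0,"dy":0,"dz":0.2,"wx":0,"wy":0,"wz":0,"claw":0},{"dx":0,"dy":0,"dz":0,"wx":0,"wy":0,"wz":0,"claw":0}]'
python3 -m handwheel '[{"dx":0,"dy":0,"dz":0.2,"wx":0,"wy":0,"wz":0,"claw":0},{"dx":0,"dy":0,"dz":0,"wx":0,"wy":0,"wz":0,"claw":0}]'
```

```text
clock: 3.12
position: [0.5072, 0.1387, 0.0963]
tool_rot: [-3.142, -0.0, 3.044]
force: [0.1, 0.6, 0.3]
grip_width: -0.0002
finger_force: 0.0
clock: 3.38
position: [0.5073, 0.1387, 0.0944]
tool_rot: [3.141, 0.0, 3.044]
force: [0.2, -0.4, 0.4]
grip_width: 0.0002
finger_force: 0.2
```

```bash
python3 -m handwheel '[{"dx":0,"dy":0,"dz":0.15,"wx":0,"wy":0,"wz":0,"claw":0},{"dx":0,"dy":0,"dz":0,"wx":0,"wy":0,"wz":0,"claw":0}]'
python3 -m handwheel '[{"dx":0,"dy":0,"dz":0.1,"wx":0,"wy":0,"wz":0,"claw":0},{"dx":0,"dy":0,"dz":0,"wx":0,"wy":0,"wz":0,"claw":0}]'
```

```text
clock: 3.62
position: [0.5073, 0.1387, 0.0928]
tool_rot: [3.142, 0.0, 3.044]
force: [0.2, 0.3, 2.6]
grip_width: -0.0
finger_force: 0.9
clock: 3.88
position: [0.5073, 0.1387, 0.0918]
tool_rot: [3.142, 0.0, 3.044]
force: [0.2, 0.6, 1.9]
grip_width: 0.0
finger_force: 1.1
```

```bash
python3 -m handwheel '[{"dx":0,"dy":0,"dz":0.1,"wx":0,"wy":0,"wz":0,"claw":0},{"dx":0,"dy":0,"dz":0,"wx":0,"wy":0,"wz":0,"claw":0}]'
python3 -m handwheel '[{"dx":0,"dy":0,"dz":0.1,"wx":0,"wy":0,"wz":0,"claw":0},{"dx":0,"dy":0,"dz":0,"wx":0,"wy":0,"wz":0,"claw":0}]'
```

```text
clock: 4.12
position: [0.5073, 0.1387, 0.0908]
tool_rot: [-3.142, 0.0, 3.044]
force: [0.2, 0.1, 2.6]
grip_width: -0.0001
finger_force: 1.1
clock: 4.38
position: [0.5073, 0.1387, 0.0898]
tool_rot: [3.142, 0.0, 3.044]
force: [-0.0, 0.9, 2.8]
grip_width: 0.0001
finger_force: 1.0
```

```bash
python3 -m handwheel '[{"dx":0,"dy":0,"dz":0.2,"wx":0,"wy":0,"wz":0,"claw":0},{"dx":0,"dy":0,"dz":0.2,"wx":0,"wy":0,"wz":0,"claw":0},{"dx":0,"dy":0,"dz":0,"wx":0,"wy":0,"wz":0,"claw":0}]'
python3 -c "
from h import *
a=[optics.grab_frame(n)['frame'] for n in ('wrist','side')]
a[1]=cv2.resize(a[1][120:330,180:390],(420,420),interpolation=2)
cv2.imwrite('pics/b.png',cv2.resize(np.hstack(a),(800,343)))"
```

```text
clock: 4.75
position: [0.507, 0.1385, 0.0855]
tool_rot: [-3.141, -0.001, 3.044]
force: [0.3, 0.0, 1.2]
grip_width: -0.0001
finger_force: 0.2
```

View pics/b.png

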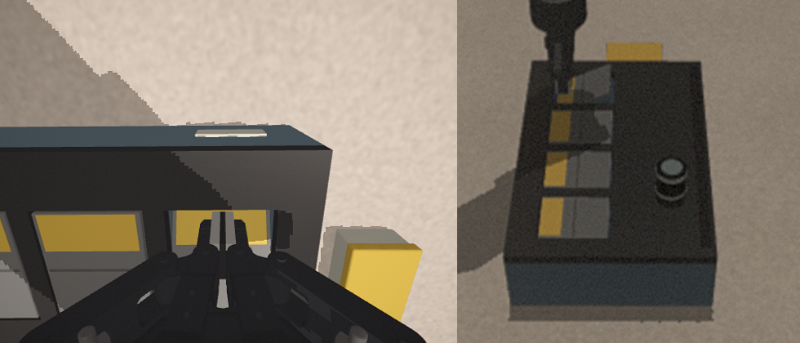

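Flap 1 rocks: its yellow half has sunk at (220,228) in the wrist view, and its grey half is raised at (598,85) in the side view. I'll push it open now.

```bash
python3 -m handwheel '[{"dx":0,"dy":0,"dz":0.4,"wx":0,"wy":0,"wz":0,"claw":0},{"dx":0,"dy":0,"dz":0.4,"wx":0,"wy":0,"wz":0,"claw":0},{"dx":0,"dy":0,"dz":0.4,"wx":0,"wy":0,"wz":0,"claw":0},{"dx":0,"dy":0,"dz":0.3,"wx":0,"wy":0,"wz":0,"claw":0},{"dx":0,"dy":0,"dz":0,"wx":0,"wy":0,"wz":0,"claw":0}]'
python3 -m handwheel '[{"dx":0,"dy":0,"dz":0.4,"wx":0,"wy":0,"wz":0,"claw":0},{"dx":0,"dy":0,"dz":0.4,"wx":0,"wy":0,"wz":0,"claw":0},{"dx":0,"dy":0,"dz":0.1,"wx":0,"wy":0,"wz":0,"claw":0},{"dx":0,"dy":0,"dz":0,"wx":0,"wy":0,"wz":0,"claw":0}]'
```

```text
clock: 5.48
position: [0.507, 0.1386, 0.0704]
tool_rot: [-3.141, -0.001, 3.044]
force: [0.4, -0.0, 0.6]
grip_width: -0.0
finger_force: 0.0
clock: 5.98
position: [0.5071, 0.1386, 0.0616]
tool_rot: [-3.141, -0.0, 3.044]
force: [-1.2, 0.3, -0.2]
grip_width: -0.0
finger_force: 0.4
```

```bash
python3 -m handwheel '[{"dx":0,"dy":0,"dz":-1,"wx":0,"wy":0,"wz":0,"claw":0},{"dx":0,"dy":0,"dz":-3,"wx":0,"wy":0,"wz":0,"claw":0},{"dx":0,"dy":0,"dz":-4,"wx":0,"wy":0,"wz":0,"claw":0},{"dx":1,"dy":0,"dz":-4,"wx":0,"wy":0,"wz":0,"claw":0},{"dx":2,"dy":3,"dz":-2,"wx":0,"wy":0,"wz":0,"claw":0},{"dx":2,"dy":3,"dz":0,"wx":0,"wy":0,"wz":0,"claw":0},{"dx":0,"dy":0,"dz":0,"wx":0,"wy":0,"wz":0,"claw":0}]'
python3 -c "
from h import *
F=[optics.grab_frame(n) for n in ('wrist','side')]
a=[f['frame'] for f in F]
p=np.array([.5071+.028*.996,.1391-.028*.092,.095]); x=np.array([.996,-.092,0]); y=np.array([.092,.996,0])
f=F[1]; K=210/np.tan(np.radians(f['fovy'])/2)
def pr(X):
    c=np.array(f['R'])@X+np.array(f['t']); return (K*c[:2]/c[2]+[f['cx'],f['cy']]).round(1)
o=(.33/2*0)
for d in (40,45,50,55,60,65): t=np.radians(d); print(d,[pr(p+.042*(np.cos(t)*x+np.array([0,0,np.sin(t)]))+s*y*.033) for s in(-1,1)])
a[1]=cv2.resize(a[1][130:200,210:303],(560,420),interpolation=2)
cv2.imwrite('pics/c.png',cv2.resize(np.hstack(a),(800,300)))"
```

```text
clock: 6.85
position: [0.4624, 0.2055, 0.2028]
tool_rot: [3.14, 0.001, 3.047]
force: [-0.5, -0.4, -0.1]
grip_width: 0.0001
finger_force: 0.0
40 [array([270.2, 173.5]), array([271. , 155.4])]
45 [array([269. , 172.5]), array([269.9, 154.5])]
50 [array([267.8, 171.7]), array([268.7, 153.7])]
55 [array([266.5, 170.9]), array([267.4, 152.9])]
60 [array([265.1, 170.2]), array([266.1, 152.2])]
65 [array([263.6, 169.6]), array([264.7, 151.6])]
```

View pics/c.png

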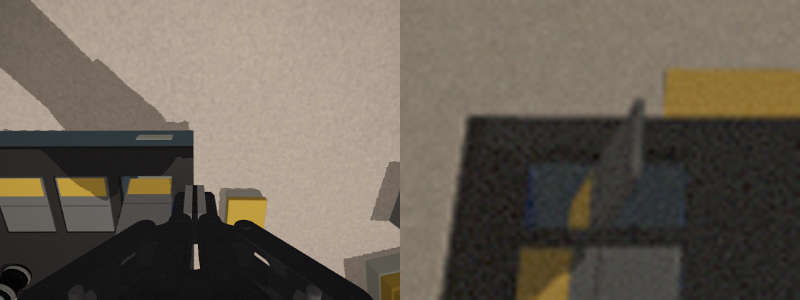

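In the side crop, flap 1's raised edge runs from (640,98) to (637,180), which is about u=265.5 in the full image. My projection puts that at about 60 degrees open. The gripper is clear, and the slide box, visible in both views, doesn't appear to have moved.

```bash
python3 -c "
from h import *
print(job_done())"
```

```text
the job is handed in; nothing more can be done
None
```

Flap 1 (leftmost) was the one that rocked. I pushed it to about 60 degrees open and left it there, never went near the loupe, marker or slide box, and handed the job in at about 7 s on the robot's clock. The other three flaps needed no pressing.

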